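# Charge the square backstamp on the sprung colour pad

## Task

Pick the square stamp up from its white tray by the wooden handle and press it flat and square down on the sprung plate of the colour pad until the plate is bottomed out and level; hold it there for a good second, firmly but without leaning on it, for more than about 20 N damages the pad. Then set the stamp back gently in its tray, upright and flat, and let go. Leave everything else on the bench undisturbed.

Things in the scene. Friction and masses are not known exactly. Their poses are not given: they have to be found in the camera images.
- stamp: the stamp: an aluminium block 46 x 46 mm and 30 mm high with a flat rubber underside, and on its middle an upright square wooden handle 22 x 22 mm that reaches from 30 to 88 mm above the underside; 0.11 to 0.22 kg. Origin: centre of the underside; z up along the handle, x and y along the sides of the block (the handle's sides are parallel to them). It starts standing upright in the tray
- tray: shallow square ceramic tray, fixed, 94 x 94 mm outside, 82 x 82 mm inside, inner floor 6 mm and rim 14 mm above the bench. Origin: centre of its underside on the bench; z up, x and y along its sides
- ink_pad: the colour pad: a fixed grey block 98 x 98 mm, 52 mm high, with a square well 60 x 60 mm open at the top in its middle; in the well a square felt-topped plate 55 x 55 mm on a spring. Pressed askew or off the middle, the plate rocks. More than 22 N between stamp and pad damages it. Origin: centre of the underside on the bench; x and y along the block's sides, z up
- pad_rim (a point): centre of the well's mouth, at the height of the pad's rim, 52 mm above the bench; axes as ink_pad. The sprung plate's top waits 4 to 20 mm below this point (set from below, different each time, not reported)
- pad_press (a joint): how far the plate is pushed down from where it waits, m: 0 at the top, 0.009 at its hard stop. The spring pushes back with about 3 N at the top and 8.5 N just before the stop; past that the force climbs steeply. Springs back up when released
- pad_rock_x (a joint): rocking of the plate about the pad's x axis, rad; 0 is level, at most 0.12 either way, sprung to level
- pad_rock_y (a joint): rocking of the plate about the pad's y axis, rad; 0 is level, at most 0.12 either way, sprung to level
- dabber: bystander: round wooden dabber 34 mm wide, 58 mm high, standing loose near the middle of the bench. Origin: centre of its underside, z up
- blank_mug: bystander: white mug standing upside down, 84 mm wide without its handle, 86 mm high, on the middle of the bench beyond the dabber. Origin: centre of its lower face, z up
- mug_a: bystander: white mug standing upright, 82 mm wide, 88 mm high. Origin: centre of its underside, z up
- squeeze_bottle: bystander: white squeeze bottle with a black nozzle, 54 mm wide, 150 mm high. Origin: centre of its underside, z up
- brush: bystander: brush 190 mm long lying on the bench. Origin: under its middle
- colour_jar: bystander: glass jar with a steel cap, 60 mm wide, 70 mm high. Origin: centre of its underside, z up
Mind the look-alikes: they are no part of the job. There is more than one size of the ink_pad; the job needs the smaller.

How it is judged:
By the outcome, as a careful person would: the job done as asked, in the order asked, and still so for the second after the job is handed in, with the robot touching nothing.
It also fails if it takes over 69 s, if anything falls off the work surface, if the arm or the gripper's body presses on something with over 40 N, if the wrist force passes 120 N, or if a joint passes its speed limit or range.

## Robot

A 6-joint arm with a two-finger parallel gripper is mounted at the origin on the work surface. World frame = base frame: x ahead of the robot, y to its left, z up, the work surface at z = 0. Lengths are in m, angles in rad, forces in N, time in s.
With the tool pointing down it reaches from about 0.325 to 0.85 m from the base axis. Payload 4.4 kg.
Tool frame: the origin (TCP) lies midway between the tips of the shut fingers; the grasp point (between the pads) lies robot.grip_depth behind it (robot.grip_depth is the distance from the TCP to the grasp point, in m); z points along the fingers, y is the line along which they close (so a half turn about z gives the same grasp; the last joint's range is limited). The gripper opens to 94 mm and grips with 3 to 60 N. Pads are 16 mm wide; open, the fingers measure 119 mm over their backs; the gripper's body (75 mm by 177 mm) begins 78 mm behind the grasp point.
Start: joints at [0.958, 0.207, 1.542, -0, 1.393, -0.15], TCP at [0.257, 0.515, 0.205] pointing down, gripper open.
Joint ranges: [-2.73, 2.73], [-0.86, 2.22], [0.23, 2.46], [-1.11, 4.25], [0.08, 2.63], [-2.82, 2.82]. Speed limits (rad/s): [2.79, 2.79, 3.14, 3.14, 3.14, 3.14].

## Interface

Orientations are given as [roll, pitch, yaw] about the fixed x, y, z axes, in that order (R = Rz(yaw) Ry(pitch) Rx(roll)).
In Python, from bench import read_state, imaging, robot gives the robot as it stands.
- The arm moves only by the tool play_rows, never from a script. Its argument "increments" is a list of rows, each an object with "rot": the turn, a rotation vector about the tool's x, y, z in degrees, a list of three; "linear": the shift along the tool's x, y, z in cm, a list of three; "hand": the closure, from 0 (fully open) to 1 (shut). A call has 1 to 20 rows; each row shifts and turns the commanded pose from where the row before left it, along the tool's axes as they then stand; what a row does not reach is not made up. A row lasts 1/8 s, in which the tool goes at most 62.5 mm and 10.7 degrees, less where a joint would pass 70% of its speed; a pose out of reach is approached as far as the arm can. A call with a gripper value outside its range is refused whole. The fingers move at their own pace and stop on an object; "squeeze" is the grip in N (left out, the last holds). Time passes only in rows, so rows that do not move let the fingers close. It gives the time, the measured TCP pose, the force, the opening and the grip force at its end, in the units of the state.
- read_state(): the state, without advancing time (a new reading comes with each control period).
- imaging.snapshot(name): name is "scene" or "top" or "wrist"; returns (picture, depth): 384x512x3 uint8, blue, green, red; 384x512 float32, m along the optical axis (not along the pixel's ray), 0 where there is no reading.
- imaging.calibration(name): a dict with "fx", "fy", "cx", "cy" (pixels), "rvec" (rotation vector, rad) and "tvec" (3), from world to camera coordinates, as OpenCV has them; the wrist camera has in their place "tool_from_camera" (4x4, takes a point from camera to tool coordinates, whose origin is the TCP and whose axes are the flange's). Camera axes: x right, y down, z forward; pixel columns grow to the right and rows downward; lengths in m; the calibration is good to about 2 mm. A picture is of the moment at which its call begins: read the wrist's pose just before it. calibration takes no time and is no camera call.
- robot.close_job(): hands the job in; it is judged then, once.
The state is a dict: "t": time; "joint_positions": joint angles; "qvel": joint speeds; "joint_efforts": joint torques, N m; "ee_pos": TCP position; "tool_rot": TCP orientation; "contact_force": force on the tool from outside, world axes, zero at the start; "wrist_torque": the same for the moment, N m; "opening": opening from 0.0 (shut) to 1.0 (fully open); "grip_force": force on a finger pad.
Only numpy, scipy, OpenCV 4.12 (cv2) and the standard library are available. Lean on these libraries where they do the work, as an engineer would, in place of code of your own. Each camera call takes 0.05 s, during which the arm holds its last target. There are 200 camera calls.

## Working session

There is one attempt and no reset: what is moved stays moved. The work goes in short steps, Python scripts to look and compute and a tool call to move; the robot and the scene stay as the last step left them, time stands still between calls to the robot, and variables do not carry over. Pictures are saved under pics/ and viewed, at most 10 in all, crops included, and the job is handed in when it is done.

Besides the shell and the picture viewer there is one more tool, called after "Emit:" as a command line: name --argument value ..., lists and objects as JSON in quotes. play_rows: Moves the arm, as the interface text tells. Its arguments: {"type":"object","properties":{"increments":{"type":"array","items":{"type":"object","properties":{"rot":{"type":"array","items":{"type":"number"}},"linear":{"type":"array","items":{"type":"number"}},"hand":{"type":"number"}}}},"squeeze":{"type":"number"}},"required":["increments"]}

```bash
ls; mkdir -p pics; cat > h.py <<'E'
import numpy as np, cv2
from bench import read_state, imaging, robot
def cam(name):
    c=imaging.calibration(name)
    K=np.array([[c['fx'],0,c['cx']],[0,c['fy'],c['cy']],[0,0,1]])
    if 'rvec' in c:
        R=cv2.Rodrigues(np.array(c['rvec'],float))[0]; t=np.array(c['tvec'],float).ravel()
        return K,R.T,-R.T@t
    s=read_state(); T=np.eye(4); r,p,y=s['tool_rot']
    from scipy.spatial.transform import Rotation as Ro
    T[:3,:3]=Ro.from_euler('xyz',[r,p,y]).as_matrix(); T[:3,3]=s['ee_pos']
    M=T@np.array(c['tool_from_camera']); return K,M[:3,:3],M[:3,3]
def cloud(C,d):
    K,R,o=C; v,u=np.mgrid[:384,:512]
    P=np.stack([(u-K[0,2])/K[0,0],(v-K[1,2])/K[1,1],np.ones(u.shape)],-1)*d[...,None]
    return P@R.T+o
def ray(C,u,v,z):
    K,R,o=C; q=R@np.array([(u-K[0,2])/K[0,0],(v-K[1,2])/K[1,1],1]); return o+q*(z-o[2])/q[2]
def shot(name):
    C=cam(name); im,d=imaging.snapshot(name); np.savez('last_'+name,im=im,d=d,K=C[0],R=C[1],o=C[2]); return C,im,d
def load(name):
    z=np.load('last_'+name+'.npz'); return (z['K'],z['R'],z['o']),z['im'],z['d']
E
python3 - <<'E'
from h import *
print(read_state(), robot.grip_depth)
ims=[]
for n in('top','scene'):
    C,im,d=shot(n); cv2.imwrite(f'pics/{n}0.png',cv2.resize(im,(768,576))); print(n,C[2])
E
```

```text
pics
{'t': 0.0, 'joint_positions': array([ 9.57463187e-01,  2.07431695e-01,  1.54290374e+00, -2.72770025e-05,
        1.39351044e+00, -1.50451866e-01]), 'qvel': array([ 0.00036135, -0.00026803,  0.00064176, -0.00026067,  0.00092928,
        0.00049429]), 'joint_efforts': array([-1.08798762e-03, -3.70869434e+01, -2.81419373e+01,  6.97275507e-02,
        3.59994569e-02, -1.43506709e-04]), 'ee_pos': array([0.25628557, 0.51383976, 0.204308  ]), 'tool_rot': array([-3.13936087e+00, -3.11187912e-04,  2.67871587e+00]), 'contact_force': array([-0.08468165,  0.18812   ,  0.13218158]), 'wrist_torque': array([ 0.03077257,  0.02391875, -0.00541265]), 'grip_force': 0.0, 'opening': 1.0023244941257576} 0.0188
top [ 0.47240708 -0.00690407  1.40596162]
scene [ 0.84167437 -0.4757845   0.93727316]
```

View pics/top0.png

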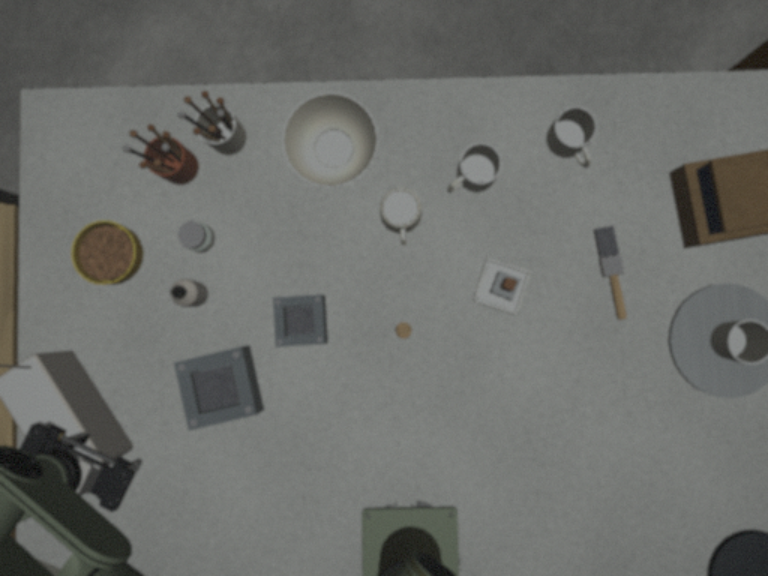

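View pics/scene0.png

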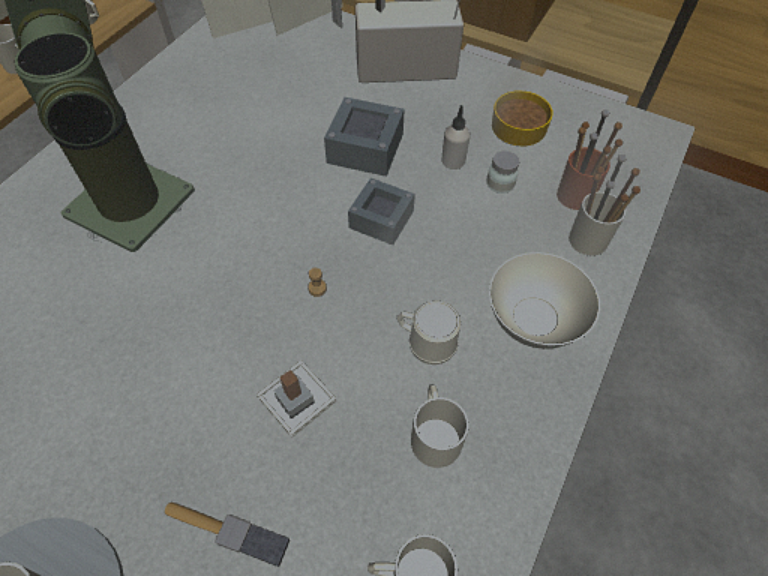

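The top view (768x576) shows two grey pads: the larger at (218,387) and the smaller at (300,320). The stamp's brown handle is at (508,284), in the white tray at (502,286). The other loose items are the dabber (403,330), the upside-down mug (401,210), mug (478,168), bottle (186,292), jar (195,236) and brush (612,270). I'll measure the pads' sizes, the tray and the handle, and make one enlarged crop.

```bash
python3 - <<'E'
from h import *
C,im,d=load('top'); P=cloud(C,d)
def rect(m,box,name):
    x0,y0,x1,y1=[int(a/1.5) for a in box]
    mm=np.zeros(m.shape,np.uint8); mm[y0:y1,x0:x1]=m[y0:y1,x0:x1]
    n,l,st,_=cv2.connectedComponentsWithStats(mm); k=1+np.argmax(st[1:,4]); mm=l==k
    pts=P[mm]; r=cv2.minAreaRect(pts[:,:2].astype(np.float32)*1000)
    print(name,mm.sum(),np.round(r[0],1),np.round(r[1],1),round(r[2],1),'z',np.round(np.percentile(pts[:,2],[5,50,95]),4))
z=P[...,2]
rect((z>.04)&(z<.065),(265,285,335,355),'small')
rect((z>.03)&(z<.1),(165,335,265,435),'large')
# tray white
g=im.min(-1).astype(int); b=im.astype(int)
rect((g>135),(465,250,540,320),'tray')
br=(b[...,2]-b[...,0]>25)
rect(br,(490,265,530,305),'handle')
rect(br,(385,315,420,345),'dabber')
rect((z>.05)&(z<.12),(375,180,430,250),'blankmug')
a=cv2.resize(im[155:220,305:370],(400,400),interpolation=2); c=cv2.resize(im[185:300,105:230],(400,400),interpolation=2)
cv2.imwrite('pics/crop.png',np.hstack([c,a]))
C,im,d=load('scene'); P=cloud(C,d); b=im.astype(int); br=(b[...,2]-b[...,0]>25)
rect(br,(270,360,310,400),'handle scene')
z=P[...,2]; rect((z>.045)&(z<.06),(340,175,420,245),'small scene')
E
```

```text
small 722 [475.4 211.3] [98.  99.1] 2.4 z [0.0476 0.0531 0.0573]
large 2282 [347.5 371.9] [135.5 137.7] 12.3 z [0.0548 0.0709 0.0768]
tray 331 [ 535.8 -193. ] [83.  82.1] 70.1 z [0.0021 0.0068 0.0131]
handle 38 [ 537.9 -200.6] [17.3 17.1] 60.8 z [0.0905 0.0958 0.1005]
dabber 70 [455.6   3.5] [33.1 24.1] 1.5 z [0.0127 0.0564 0.0622]
blankmug 644 [681.6   9.8] [78.5 97. ] 59.7 z [0.0666 0.084  0.0888]
handle scene 73 [ 536.  -201.6] [20.  20.4] 64.6 z [0.0924 0.0949 0.0978]
small scene 660 [473.2 211. ] [100.5 102.6] 2.4 z [0.0472 0.053  0.0561]
```

View pics/crop.png

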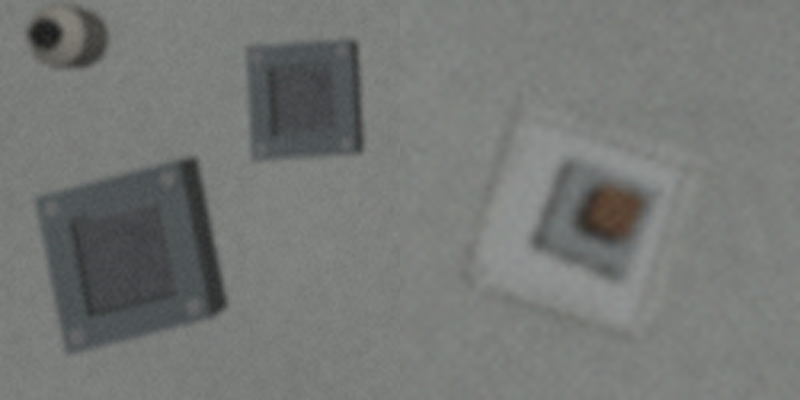

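The crop shows two pads: the large one (137 mm, at crop (130,260)) and the small one (98 mm, at crop (303,100)). The small one fits the 98 mm description, so it's the target, at about (0.474, 0.211) and yaw 2.4°. The stamp's brown handle stands on the block in the white tray at about (0.537, -0.201). I'll move above the stamp and look closer.

Emit:
play_rows --increments '[{"linear": [-3.2,-2.8,-0.3],"hand": 0},{"linear": [-3.2,-2.8,-0.3],"hand": 0},{"linear": [-3.2,-2.8,-0.3],"hand": 0},{"linear": [-3.2,-2.8,-0.3],"hand": 0},{"linear": [-3.2,-2.8,-0.3],"hand": 0},{"linear": [-3.2,-2.8,-0.3],"hand": 0},{"linear": [-3.2,-2.8,-0.3],"hand": 0},{"linear": [-3.2,-2.8,-0.3],"hand": 0},{"linear": [-3.2,-2.8,-0.3],"hand": 0},{"linear": [-3.2,-2.8,-0.3],"hand": 0},{"linear": [-3.2,-2.8,-0.3],"hand": 0},{"linear": [-3.2,-2.8,-0.3],"hand": 0},{"linear": [-3.2,-2.8,-0.3],"hand": 0},{"linear": [-3.2,-2.8,-0.3],"hand": 0},{"linear": [-3.2,-2.8,-0.3],"hand": 0},{"linear": [-3.2,-2.8,-0.3],"hand": 0},{"linear": [-3.2,-2.8,0],"hand": 0},{"linear": [-2.8,-2.8,0],"hand": 0},{"linear": [0,0,0],"hand": 0},{"linear": [0,0,0],"hand": 0}]'

```text
invalid input at $.increments[0]: expected keys rot, linear, hand
```

```bash
python3 - <<'E'
from h import *
s=read_state(); print(s['t'],s['ee_pos'],np.degrees(s['tool_rot']),s['contact_force'])
C,im,d=shot('wrist'); print(C[2],C[1][:,2]); P=cloud(C,d)
cv2.imwrite('pics/w0.png',cv2.resize(im,(768,576)))
np.set_printoptions(suppress=True,precision=1)
z=P[...,2]; near=np.hypot(P[...,0]-.537,P[...,1]+.2)<.07
for n,m in (('handle',(z>.086)&(z<.105)&near),('block',(z>.028)&(z<.044)&near)):
    p=P[m]; 
    if len(p): r=cv2.minAreaRect(p[:,:2].astype(np.float32)*1000); print(n,len(p),r,np.median(p[:,2])*1000)
E
```

```text
0.1 [0.25630288 0.51391801 0.20443068] [-1.79886640e+02 -1.68479366e-02  1.53485385e+02] [-1.75971719 -1.35249993 -0.05020155]
[0.18137404 0.55170653 0.38489421] [ 0.25763113 -0.13037097 -0.95740776]
```

View pics/w0.png

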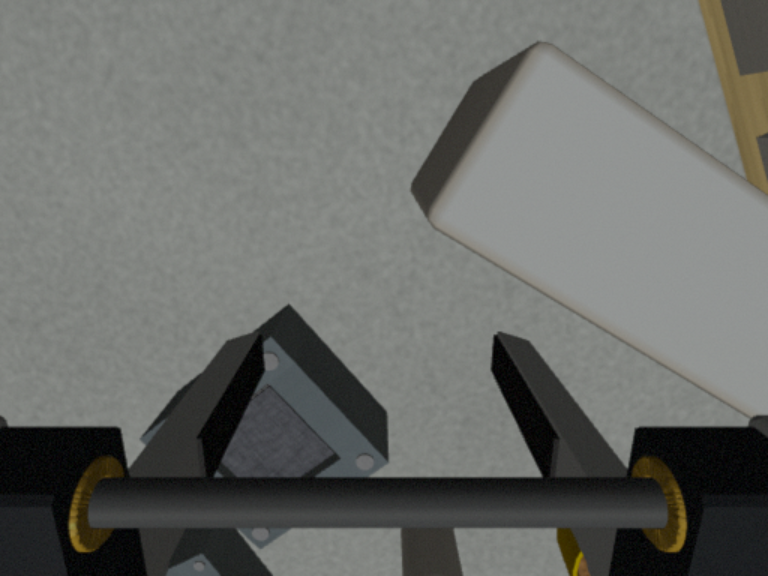

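The first move was refused because rows need "rot", so this picture shows the start pose. A white box sits close by on the right (430-760, 40-420) and the large pad is lower left. I'll check the box height before sweeping past it.

```bash
python3 - <<'E'
from h import *
np.set_printoptions(suppress=True,precision=3)
C,im,d=load('top'); P=cloud(C,d)
for u,v in ((30,395),(60,390),(80,370),(105,410),(120,440)): print(P[int(v/1.5),int(u/1.5)])
C,im,d=load('wrist'); P=cloud(C,d)
for u,v in ((540,60),(470,130),(450,210),(700,250),(600,270)): print(P[int(v/1.5),int(u/1.5)])
E
```

```text
[0.35  0.689 0.151]
[0.356 0.638 0.143]
[0.387 0.657 0.029]
[0.305 0.605 0.029]
[0.247 0.569 0.043]
[0.184 0.632 0.151]
[0.199 0.596 0.125]
[0.228 0.568 0.151]
[0.301 0.672 0.152]
[0.29  0.624 0.151]
```

The box top is at 0.152 m and the fingertips are at 0.204 m and rising, so the path is clear.

Emit:
play_rows --increments '[{"rot": [0,0,0],"linear": [-3.2,-2.8,-0.3],"hand": 0},{"rot": [0,0,0],"linear": [-3.2,-2.8,-0.3],"hand": 0},{"rot": [0,0,0],"linear": [-3.2,-2.8,-0.3],"hand": 0},{"rot": [0,0,0],"linear": [-3.2,-2.8,-0.3],"hand": 0},{"rot": [0,0,0],"linear": [-3.2,-2.8,-0.3],"hand": 0},{"rot": [0,0,0],"linear": [-3.2,-2.8,-0.3],"hand": 0},{"rot": [0,0,0],"linear": [-3.2,-2.8,-0.3],"hand": 0},{"rot": [0,0,0],"linear": [-3.2,-2.8,-0.3],"hand": 0},{"rot": [0,0,0],"linear": [-3.2,-2.8,-0.3],"hand": 0},{"rot": [0,0,0],"linear": [-3.2,-2.8,-0.3],"hand": 0},{"rot": [0,0,0],"linear": [-3.2,-2.8,-0.3],"hand": 0},{"rot": [0,0,0],"linear": [-3.2,-2.8,-0.3],"hand": 0},{"rot": [0,0,0],"linear": [-3.2,-2.8,-0.3],"hand": 0},{"rot": [0,0,0],"linear": [-3.2,-2.8,-0.3],"hand": 0},{"rot": [0,0,0],"linear": [-3.2,-2.8,-0.3],"hand": 0},{"rot": [0,0,0],"linear": [-3.2,-2.8,-0.1],"hand": 0},{"rot": [0,0,0],"linear": [-3.2,-2.8,0],"hand": 0},{"rot": [0,0,0],"linear": [-2.8,-2.8,0],"hand": 0},{"rot": [0,0,0],"linear": [0,0,0],"hand": 0},{"rot": [0,0,0],"linear": [0,0,0],"hand": 0}]'

```text
t: 2.65
ee_pos: [0.5431, -0.1913, 0.2509]
tool_rot: [3.141, -0.002, 2.679]
contact_force: [0.5, 0.5, -0.2]
opening: 1.0
grip_force: 0.0
```

```bash
python3 - <<'E'
from h import *
np.set_printoptions(suppress=True,precision=4)
s=read_state(); print(s['t'],s['ee_pos'],np.degrees(s['tool_rot']),s['joint_positions'],s['contact_force'])
C,im,d=shot('wrist'); P=cloud(C,d)
cv2.imwrite('pics/w1.png',cv2.resize(im,(768,576)))
z=P[...,2]; near=np.hypot(P[...,0]-.537,P[...,1]+.2)<.07
for n,m in (('handle',(z>.088)&(z<.102)&near),('block',(z>.030)&(z<.042)&near)):
    p=P[m]; 
    if len(p): r=cv2.minAreaRect(p[:,:2].astype(np.float32)*1000); print(n,len(p),r,np.median(p[:,2])*1000)
E
```

```text
2.65 [ 0.5431 -0.1913  0.2509] [179.9709  -0.087  153.4729] [-0.4892  0.1777  1.4814  0.0005  1.484  -1.597 ] [ 0.5264  0.4778 -0.1963]
handle 394 ((537.7811279296875, -203.11663818359375), (21.006759643554688, 22.48263931274414), 63.340660095214844) 94.82827300000318
block 810 ((537.7316284179688, -203.0027618408203), (45.94114685058594, 45.806400299072266), 66.42017364501953) 37.17704890825097
```

View pics/w1.png

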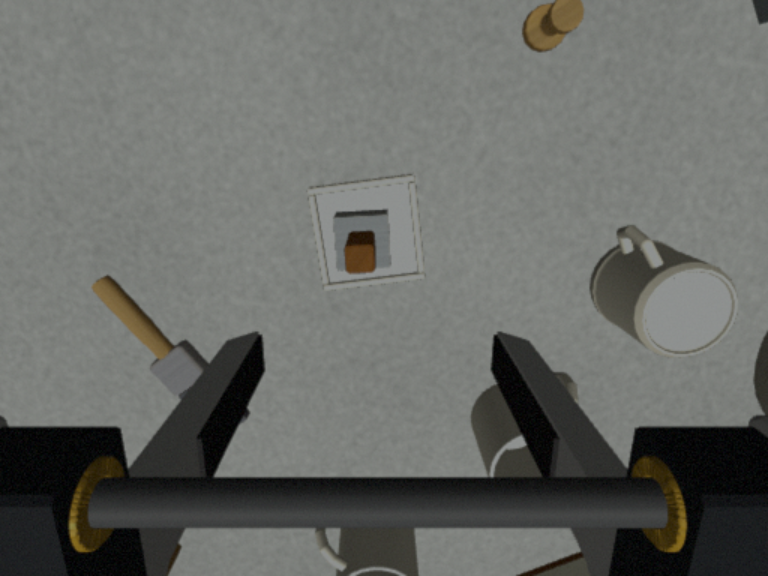

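The wrist view shows the handle top at (360,240-270) and the block at (333-390, 210-270), standing in the tray at (310-425, 178-290), nearly aligned with the tool. The stamp is at (0.5377, -0.2030), yaw about 65.5°. I'll check the camera's lateral bias against the fingertips.

```bash
python3 - <<'E'
from h import *
from scipy.spatial.transform import Rotation as Ro
np.set_printoptions(suppress=True,precision=4)
C,im,d=load('wrist'); P=cloud(C,d); s=read_state()
T=Ro.from_euler('xyz',s['tool_rot']).as_matrix(); Q=(P-s['ee_pos'])@T
m=(abs(Q[...,2])<.006)&(abs(Q[...,1])<.08)&(d>0)
for sg in(-1,1):
    q=Q[m&(Q[...,1]*sg>0)]; print(len(q),np.percentile(q,[2,50,98],axis=0).tolist())
print((np.array([.5377,-.2030,.05])-s['ee_pos'])@T)
E
```

```text
91 [[-0.0085270115667697, -0.05357769383873226, -0.005632655475164111], [0.004976305115752732, -0.04746543908068048, -0.003597519712635003], [0.008908177865096241, -0.04708117674840303, -0.0007989575883825577]]
94 [[-0.008653184061703085, 0.046491827536249364, -0.005957335246075537], [0.004937464925878026, 0.046920534395851615, -0.0037093265293227295], [0.008712820989374688, 0.0533610848847834, -0.0006479244259287312]]
[-0.0008 -0.0134  0.2011]
```

Emit:
play_rows --increments '[{"rot": [0,0,0],"linear": [-0.08,-1.34,0],"hand": 0},{"rot": [0,0,-2.2],"linear": [0,0,0],"hand": 0},{"rot": [0,0,0],"linear": [0,0,3.5],"hand": 0},{"rot": [0,0,0],"linear": [0,0,3.5],"hand": 0},{"rot": [0,0,0],"linear": [0,0,3],"hand": 0.4},{"rot": [0,0,0],"linear": [0,0,0],"hand": 0.4},{"rot": [0,0,0],"linear": [0,0,0],"hand": 0.4},{"rot": [0,0,0],"linear": [0,0,0],"hand": 0.4}]'

```text
t: 3.7
ee_pos: [0.5395, -0.2049, 0.1536]
tool_rot: [-3.141, 0.004, 2.717]
contact_force: [-0.1, -0.5, 0.9]
opening: 0.617
grip_force: 0.0
```

```bash
python3 - <<'E'
from h import *
from scipy.spatial.transform import Rotation as Ro
np.set_printoptions(suppress=True,precision=4)
s=read_state(); C,im,d=shot('wrist'); P=cloud(C,d)
T=Ro.from_euler('xyz',s['tool_rot']).as_matrix(); Q=(P-s['ee_pos'])@T
print(s['ee_pos'],np.degrees(s['tool_rot']))
z=P[...,2]; near=np.hypot(P[...,0]-.537,P[...,1]+.2)<.05
for n,m in (('handle',(z>.088)&(z<.102)&near),('block',(z>.030)&(z<.040)&near)):
    p=Q[m]; r=cv2.minAreaRect(p[:,:2].astype(np.float32)*1000); print(n,len(p),r,np.median(P[m][:,2]))
# left edge/right edge of handle rows: yaw of block back edge
E
```

```text
[ 0.5395 -0.2049  0.1536] [-179.976     0.2182  155.6938]
handle 748 ((3.1539363861083984, 0.8693065643310547), (21.874998092651367, 21.7304630279541), 89.4306640625) 0.09484429625461588
block 1364 ((3.097085952758789, 0.9911441802978516), (45.99821090698242, 45.870357513427734), 88.88946533203125) 0.03708116039985451
```

Emit:
play_rows --increments '[{"rot": [0,0,-0.8],"linear": [0.3,0.1,0],"hand": 0.4},{"rot": [0,0,0],"linear": [0,0,2.5],"hand": 0.4},{"rot": [0,0,0],"linear": [0,0,2.5],"hand": 0.4},{"rot": [0,0,0],"linear": [0,0,2.5],"hand": 0.4},{"rot": [0,0,0],"linear": [0,0,1.5],"hand": 0.4},{"rot": [0,0,0],"linear": [0,0,0.8],"hand": 0.4},{"rot": [0,0,0],"linear": [0,0,0],"hand": 0.4},{"rot": [0,0,0],"linear": [0,0,0],"hand": 0.4}]'

```text
t: 4.75
ee_pos: [0.5367, -0.2025, 0.0544]
tool_rot: [-3.141, 0.002, 2.731]
contact_force: [0.2, -1.0, 0.0]
opening: 0.602
grip_force: 0.0
```

```bash
python3 - <<'E'
from h import *
from scipy.spatial.transform import Rotation as Ro
np.set_printoptions(suppress=True,precision=4)
s=read_state(); C,im,d=shot('wrist'); P=cloud(C,d)
T=Ro.from_euler('xyz',s['tool_rot']).as_matrix(); Q=(P-s['ee_pos'])@T
print(s['ee_pos'],np.degrees(s['tool_rot']))
z=P[...,2]; near=np.hypot(P[...,0]-.537,P[...,1]+.2)<.05
for n,m in (('handle',(z>.088)&(z<.102)&near&(abs(Q[...,1])<.018)),('block',(z>.030)&(z<.040)&near)):
    p=Q[m]; r=cv2.minAreaRect(p[:,:2].astype(np.float32)*1000); print(n,len(p),r,np.median(P[m][:,2]))
E
```

```text
[ 0.5367 -0.2025  0.0544] [-179.9891    0.1047  156.4865]
handle 1796 ((-0.6005382537841797, -0.3616666793823242), (21.730953216552734, 22.504844665527344), 89.66600799560547) 0.09477271280967388
block 2798 ((-0.7026119232177734, -0.2647209167480469), (46.14559555053711, 46.166770935058594), 89.87993621826172) 0.037073321115298374
```

Emit:
play_rows --increments '[{"rot": [0,0,0],"linear": [-0.06,-0.03,0],"hand": 0.7},{"rot": [0,0,0],"linear": [0,0,0],"hand": 0.72},{"rot": [0,0,0],"linear": [0,0,0],"hand": 0.75},{"rot": [0,0,0],"linear": [0,0,0],"hand": 0.8},{"rot": [0,0,0],"linear": [0,0,0],"hand": 1},{"rot": [0,0,0],"linear": [0,0,0],"hand": 1}]' --squeeze 10

```text
t: 5.55
ee_pos: [0.5364, -0.2025, 0.0535]
tool_rot: [3.142, -0.0, 2.731]
contact_force: [0.2, -0.1, -0.0]
opening: 0.233
grip_force: 10.0
```

Emit:
play_rows --increments '[{"rot": [0,0,0],"linear": [0,0,0],"hand": 1},{"rot": [0,0,0],"linear": [0,0,0],"hand": 1},{"rot": [0,0,0],"linear": [0,0,0],"hand": 1}]' --squeeze 40

```text
t: 5.92
ee_pos: [0.5364, -0.2026, 0.0535]
tool_rot: [-3.142, -0.0, 2.731]
contact_force: [-1.7, 0.4, 0.7]
opening: 0.23
grip_force: 40.0
```

```bash
python3 - <<'E'
from h import *
np.set_printoptions(suppress=True,precision=4)
for i in range(2):
    s=read_state(); print(s['ee_pos'],np.degrees(s['tool_rot']),s['contact_force'],s['wrist_torque'],s['opening'],s['grip_force'])
    C,im,d=shot('wrist')
E
```

```text
[ 0.5364 -0.2026  0.0535] [-179.9993   -0.0004  156.483 ] [-1.6768  0.3874  0.6805] [0.0736 0.0494 0.0031] 0.23045655366183343 39.99929487705231
[ 0.5364 -0.2025  0.0535] [179.9987  -0.0006 156.4841] [-0.4715  0.192   1.0951] [0.0623 0.0568 0.0226] 0.23105598747617162 39.99925911426544
```

Gripped at 40 N with the tool level. Now lift and carry to above the pad.

Emit:
play_rows --increments '[{"rot": [0,0,0],"linear": [0,0,-0.5],"hand": 1},{"rot": [0,0,0],"linear": [0,0,-2],"hand": 1},{"rot": [0,0,0],"linear": [0,0,-3.5],"hand": 1},{"rot": [0,0,0],"linear": [0,0,-3.5],"hand": 1},{"rot": [0,0,0],"linear": [0,0,-3],"hand": 1},{"rot": [0,0,0],"linear": [1,1.6,0],"hand": 1},{"rot": [0,0,0],"linear": [2,3.2,0],"hand": 1},{"rot": [0,0,0],"linear": [2,3.2,0],"hand": 1},{"rot": [0,0,0],"linear": [2,3.2,0],"hand": 1},{"rot": [0,0,0],"linear": [2,3.2,0],"hand": 1},{"rot": [0,0,0],"linear": [2,3.2,0],"hand": 1},{"rot": [0,0,0],"linear": [2,3.2,0],"hand": 1},{"rot": [0,0,0],"linear": [2,3.2,0],"hand": 1},{"rot": [0,0,0],"linear": [2,3.2,0],"hand": 1},{"rot": [0,0,0],"linear": [2,3.2,0],"hand": 1},{"rot": [0,0,0],"linear": [2,3.2,0],"hand": 1},{"rot": [0,0,0],"linear": [1.2,1.8,0],"hand": 1}]'

```text
t: 8.15
ee_pos: [0.471, 0.2127, 0.176]
tool_rot: [-3.14, -0.004, 2.733]
contact_force: [0.0, 0.2, -2.1]
opening: 0.228
grip_force: 40.0
```

Emit:
play_rows --increments '[{"rot": [0,0,-6.5],"linear": [0,0,0],"hand": 1},{"rot": [0,0,-6.5],"linear": [0,0,0],"hand": 1},{"rot": [0,0,-6.5],"linear": [0,0,0],"hand": 1},{"rot": [0,0,-6.4],"linear": [0,0,0],"hand": 1},{"rot": [0,0,0],"linear": [0,0,0],"hand": 1},{"rot": [0,0,0],"linear": [0,0,0],"hand": 1},{"rot": [0,0,0],"linear": [0,0,0],"hand": 1},{"rot": [0,0,0],"linear": [0,0,0],"hand": 1}]'

```text
t: 9.15
ee_pos: [0.474, 0.2107, 0.1784]
tool_rot: [3.142, -0.0, -3.1]
contact_force: [-0.0, 0.3, -1.5]
opening: 0.23
grip_force: 40.0
```

```bash
python3 - <<'E'
from h import *
from scipy.spatial.transform import Rotation as Ro
np.set_printoptions(suppress=True,precision=4)
s=read_state(); C,im,d=shot('wrist'); P=cloud(C,d)
cv2.imwrite('pics/w2.png',cv2.resize(im,(768,576)))
T=Ro.from_euler('xyz',s['tool_rot']).as_matrix(); Q=(P-s['ee_pos'])@T
print(s['ee_pos'],np.degrees(s['tool_rot']),s['contact_force'],s['joint_positions'])
near=np.hypot(P[...,0]-.474,P[...,1]-.211)<.085; z=P[...,2]
m=(z>.046)&(z<.058)&near&(Q[...,2]>.06); p=Q[m]; r=cv2.minAreaRect(p[:,:2].astype(np.float32)*1000); print('pad',len(p),r,np.median(P[m][:,2]))
m=(z>.02)&(z<.046)&near&(np.maximum(abs(P[...,0]-.474),abs(P[...,1]-.211))<.03); print('plate z',m.sum(),np.percentile(z[m],[5,25,50,75,95]))
m=(Q[...,2]<.025)&(Q[...,2]>.012)&(abs(Q[...,1])<.03)&(abs(Q[...,0])<.035); p=Q[m]; r=cv2.minAreaRect(p[:,:2].astype(np.float32)*1000); print('block top',len(p),r,np.median(p[:,2]))
q=p; A=np.c_[q[:,:2],np.ones(len(q))]; print('tilt deg',np.degrees(np.linalg.lstsq(A,q[:,2],rcond=None)[0][:2]))
E
```

```text
[0.474  0.2107 0.1784] [ 179.9994   -0.0027 -177.6444] [-0.0302  0.284  -1.4517] [ 0.2512  0.1116  1.709   0.      1.3211 -1.3607]
pad 4446 ((-2.012615203857422, -0.8484992980957031), (98.24181365966797, 97.81595611572266), 89.9861831665039) 0.05325644356100831
plate z 1505 [0.0326 0.0336 0.0341 0.0346 0.0354]
block top 1988 ((10.558784484863281, -0.30031585693359375), (22.906217575073242, 45.958187103271484), 0.3312060534954071) 0.01638788791600352
tilt deg [6.8372 0.0763]
```

View pics/w2.png

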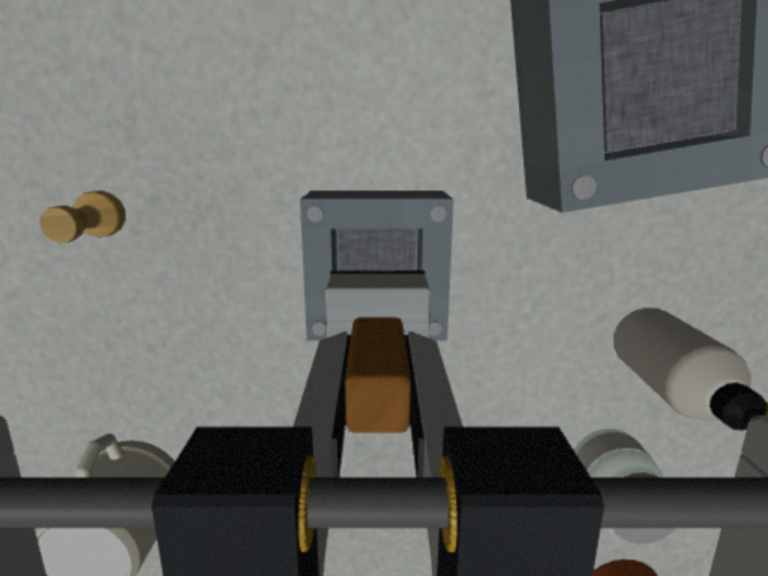

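The wrist view shows the stamp held upright over the small pad: pad at (303-452, 192-340), plate at (332-420, 228-272), block top at (327-429, 288-335). The strip at 275-288 is the block's side face and likely corrupts the tilt fit, so I'll refit on the top face only.

```bash
python3 - <<'E'
from h import *
from scipy.spatial.transform import Rotation as Ro
np.set_printoptions(suppress=True,precision=4)
C,im,d=load('wrist'); P=cloud(C,d); s=read_state()
T=Ro.from_euler('xyz',s['tool_rot']).as_matrix(); Q=(P-s['ee_pos'])@T
v,u=np.mgrid[:384,:512]; U,V=u*1.5,v*1.5
m=(U>332)&(U<424)&(V>293)&(V<314)
for nm,m in (('stamp',m),('rim',(U>312)&(U<444)&(V>205)&(V<222)),('plate',(U>342)&(U<412)&(V>240)&(V<268))):
    q=Q[m]; A=np.c_[q[:,:2],np.ones(len(q))]; c=np.linalg.lstsq(A,q[:,2],rcond=None)[0]
    print(nm,len(q),q.min(0),q.max(0),np.median(q[:,2]),'tilt',np.degrees(c[:2]))
for V0 in range(174,200): print(V0*1.5,Q[V0,252],end=' ')
E
```

```text
stamp 854 [ 0.0091 -0.0198 -0.1804] [0.0841 0.02   0.0181] 0.016272359176928222 tilt [-95.6772  -0.1095]
rim 957 [ 0.0323 -0.0412 -0.1804] [0.0841 0.0418 0.1272] 0.12509706295626413 tilt [-222.8781   -0.2262]
plate 828 [-0.0041 -0.024  -0.1804] [0.0841 0.0237 0.1467] 0.14429737471555537 tilt [-76.3958  -0.1844]
261.0 [0.0009 0.0004 0.1436] 262.5 [-0.0003  0.0004  0.1443] 264.0 [-0.0017  0.0004  0.1455] 265.5 [-0.0021  0.0004  0.1428] 267.0 [-0.0035  0.0004  0.144 ] 268.5 [-0.0048  0.0004  0.1447] 270.0 [0.0217 0.0002 0.0451] 271.5 [0.0214 0.0002 0.0433] 273.0 [0.0211 0.0002 0.0417] 274.5 [0.0216 0.0002 0.0374] 276.0 [0.0216 0.0001 0.0349] 277.5 [0.0214 0.0001 0.0331] 279.0 [0.0215 0.0001 0.0302] 280.5 [0.0214 0.0001 0.0281] 282.0 [0.0213 0.0001 0.026 ] 283.5 [0.0214 0.0001 0.0235] 285.0 [0.0214 0.0001 0.0213] 286.5 [0.0215 0.0001 0.0187] 288.0 [0.0212 0.0001 0.0174] 289.5 [0.0209 0.0001 0.0163] 291.0 [0.0199 0.0001 0.0172] 292.5 [0.0197 0.0001 0.0155] 294.0 [0.0188 0.0001 0.0164] 295.5 [0.0181 0.0001 0.0163] 297.0 [0.0171 0.0001 0.0173] 298.5 [0.0169 0.0001 0.0158]
```

The side face is vertical within 0.5° and the stamp is within 1 mm of the pad's centre. The plate is about 19 mm below the rim, so I expect contact at TCP z ≈ 0.080.

Emit:
play_rows --increments '[{"rot": [0,0,0],"linear": [-0.05,-0.05,0],"hand": 1},{"rot": [0,0,0],"linear": [0,0,2.5],"hand": 1},{"rot": [0,0,0],"linear": [0,0,2.5],"hand": 1},{"rot": [0,0,0],"linear": [0,0,2],"hand": 1},{"rot": [0,0,0],"linear": [0,0,1.2],"hand": 1},{"rot": [0,0,0],"linear": [0,0,0.6],"hand": 1},{"rot": [0,0,0],"linear": [0,0,0],"hand": 1},{"rot": [0,0,0],"linear": [0,0,0],"hand": 1},{"rot": [0,0,0],"linear": [0,0,0],"hand": 1}]'

```text
t: 10.32
ee_pos: [0.4752, 0.2103, 0.0912]
tool_rot: [3.141, 0.001, -3.1]
contact_force: [-0.6, 0.2, -2.2]
opening: 0.233
grip_force: 40.0
```

Emit:
play_rows --increments '[{"rot": [0,0,0],"linear": [0,0,0.2],"hand": 1},{"rot": [0,0,0],"linear": [0,0,0.2],"hand": 1},{"rot": [0,0,0],"linear": [0,0,0.2],"hand": 1},{"rot": [0,0,0],"linear": [0,0,0.2],"hand": 1},{"rot": [0,0,0],"linear": [0,0,0.2],"hand": 1},{"rot": [0,0,0],"linear": [0,0,0],"hand": 1},{"rot": [0,0,0],"linear": [0,0,0],"hand": 1}]'

```text
t: 11.2
ee_pos: [0.4746, 0.2101, 0.0804]
tool_rot: [-3.142, -0.0, -3.1]
contact_force: [-0.1, 0.7, -1.2]
opening: 0.232
grip_force: 40.0
```

Emit:
play_rows --increments '[{"rot": [0,0,0],"linear": [0,0,0.1],"hand": 1},{"rot": [0,0,0],"linear": [0,0,0.1],"hand": 1},{"rot": [0,0,0],"linear": [0,0,0.1],"hand": 1},{"rot": [0,0,0],"linear": [0,0,0],"hand": 1},{"rot": [0,0,0],"linear": [0,0,0],"hand": 1}]'

```text
t: 11.82
ee_pos: [0.4747, 0.2102, 0.0776]
tool_rot: [3.142, 0.0, -3.1]
contact_force: [0.1, -0.8, 0.6]
opening: 0.235
grip_force: 40.0
```

Emit:
play_rows --increments '[{"rot": [0,0,0],"linear": [0,0,0.1],"hand": 1},{"rot": [0,0,0],"linear": [0,0,0.1],"hand": 1},{"rot": [0,0,0],"linear": [0,0,0],"hand": 1},{"rot": [0,0,0],"linear": [0,0,0],"hand": 1}]'

```text
t: 12.32
ee_pos: [0.4747, 0.2102, 0.0756]
tool_rot: [3.142, 0.0, -3.1]
contact_force: [0.1, -0.3, 2.1]
opening: 0.232
grip_force: 40.0
```

Emit:
play_rows --increments '[{"rot": [0,0,0],"linear": [0,0,0.1],"hand": 1},{"rot": [0,0,0],"linear": [0,0,0.1],"hand": 1},{"rot": [0,0,0],"linear": [0,0,0.1],"hand": 1},{"rot": [0,0,0],"linear": [0,0,0.1],"hand": 1},{"rot": [0,0,0],"linear": [0,0,0],"hand": 1},{"rot": [0,0,0],"linear": [0,0,0],"hand": 1}]'

```text
t: 13.08
ee_pos: [0.4747, 0.2102, 0.0716]
tool_rot: [3.142, 0.0, -3.1]
contact_force: [-1.0, 0.2, 5.2]
opening: 0.231
grip_force: 40.0
```

Emit:
play_rows --increments '[{"rot": [0,0,0],"linear": [0,0,0.05],"hand": 1},{"rot": [0,0,0],"linear": [0,0,0.05],"hand": 1},{"rot": [0,0,0],"linear": [0,0,0],"hand": 1},{"rot": [0,0,0],"linear": [0,0,0],"hand": 1}]'

```text
t: 13.58
ee_pos: [0.4748, 0.2102, 0.0712]
tool_rot: [3.142, 0.0, -3.1]
contact_force: [-3.2, -0.4, 9.0]
opening: 0.234
grip_force: 40.0
```

```bash
python3 - <<'E'
from h import *
np.set_printoptions(suppress=True,precision=4)
for i in range(5):
    s=read_state(); print(s['ee_pos'],np.degrees(s['tool_rot']),s['contact_force'],s['wrist_torque'])
    if i<4: imaging.snapshot('wrist')
E
```

```text
[0.4748 0.2102 0.0712] [ 179.9997    0.0163 -177.6113] [-3.1667 -0.4254  8.9767] [-0.0857  0.5752  0.008 ]
[0.4748 0.2102 0.0712] [ 179.9994    0.0178 -177.6141] [-2.5608 -0.6963  7.534 ] [-0.1318  0.5287 -0.0486]
[0.4748 0.2102 0.0712] [ 180.        0.0185 -177.6124] [-2.1417 -0.6925  8.0204] [-0.1559  0.5747 -0.0292]
[0.4748 0.2102 0.0712] [-179.9994    0.0212 -177.6123] [-2.2233 -0.9241  9.2709] [-0.0636  0.5967  0.0243]
[0.4748 0.2102 0.0712] [-179.9994    0.0175 -177.6119] [-2.2035 -0.2774  8.8089] [-0.1496  0.5875  0.0542]
```

Emit:
play_rows --increments '[{"rot": [0,0,0],"linear": [0.04,0,0.03],"hand": 1},{"rot": [0,0,0],"linear": [0,0,0],"hand": 1},{"rot": [0,0,0],"linear": [0,0,0],"hand": 1}]'

```text
t: 14.15
ee_pos: [0.4748, 0.2102, 0.0712]
tool_rot: [3.142, 0.001, -3.1]
contact_force: [-1.9, -0.6, 10.0]
opening: 0.234
grip_force: 40.0
```

```bash
python3 - <<'E'
from h import *
from scipy.spatial.transform import Rotation as Ro
np.set_printoptions(suppress=True,precision=4)
F=[]
for i in range(3):
    s=read_state(); F.append(np.r_[s['contact_force'],s['wrist_torque']]); C,im,d=shot('wrist')
print(s['ee_pos'],np.degrees(s['tool_rot']),np.mean(F,0))
cv2.imwrite('pics/w3.png',cv2.resize(im[110:260,170:330],(800,600),interpolation=cv2.INTER_NEAREST)[:, :])
P=cloud(C,d); T=Ro.from_euler('xyz',s['tool_rot']).as_matrix(); Q=(P-s['ee_pos'])@T
for c in (230,252,275):
  print('col',c)
  for v in range(130,235,3): print(v,(Q[v,c]*1000).round(1),end=';')
E
```

```text
[0.4748 0.2102 0.0712] [ 179.9985    0.0621 -177.6092] [-2.016  -0.6826  9.9485 -0.1714  0.5682  0.0015]
col 230
130 [ 55.2 -17.   70.6];133 [ 52.9 -17.   69.8];136 [ 50.5 -17.1  70.2];139 [ 48.2 -17.1  70.1];142 [ 47.7 -16.4  58. ];145 [ 47.5 -15.5  44.8];148 [ 47.5 -14.7  32.5];151 [ 47.3 -14.1  22.1];154 [ 46.1 -13.9  18.4];157 [ 44.2 -13.9  18. ];160 [ 42.3 -13.9  17.9];163 [ 40.3 -14.   18.1];166 [ 38.3 -14.   18.4];169 [ 36.3 -14.1  18.5];172 [ 34.6 -14.   17.4];175 [ 32.6 -14.1  17.2];178 [ 30.5 -14.2  17.9];181 [ 21.6 -15.9  42.3];184 [ 21.4 -15.4  35.1];187 [ 21.4 -15.   28. ];190 [ 21.1 -14.6  21.9];193 [ 20.5 -14.3  17.2];196 [ 18.5 -14.3  17. ];199 [ 16.7 -14.3  16.3];202 [ 14.7 -14.4  16. ];205 [ 12.4 -14.4  16.5];208 [ 10.5 -14.4  16.1];211 [  8.1 -14.5  16.8];214 [  6.3 -14.5  16. ];217 [  4.4 -14.5  15.4];220 [  2.  -14.6  15.8];223 [  8.7 -13.2  -4.7];226 [  9.  -12.8  -9.7];229 [  8.3 -12.7 -12.4];232 [  7.4 -12.5 -14.7];col 252
130 [55.2  0.2 70.1];133 [52.9  0.2 69.7];136 [50.4  0.2 70.9];139 [48.1  0.2 70.9];142 [47.6  0.2 58.5];145 [47.5  0.1 45.1];148 [47.6  0.
[... 645 characters left out ...]
.5];136 [50.6 18.2 69.4];139 [48.3 18.3 69.4];142 [47.5 17.5 58.9];145 [47.6 16.5 44.5];148 [47.7 15.6 31.2];151 [47.5 14.9 21.3];154 [46.1 14.7 18.3];157 [44.3 14.6 17.5];160 [42.5 14.7 17.2];163 [40.2 14.8 18.7];166 [38.3 14.8 18.4];169 [36.4 14.8 18.1];172 [34.6 14.8 17.2];175 [32.7 14.8 17. ];178 [30.6 14.9 17.3];181 [21.5 16.9 42.6];184 [21.4 16.4 35.2];187 [21.4 15.8 27.7];190 [21.  15.4 22. ];193 [20.5 15.1 17.2];196 [18.9 15.  15.8];199 [16.7 15.1 16.1];202 [14.7 15.1 15.9];205 [12.6 15.2 16. ];208 [10.4 15.2 16.1];211 [ 8.1 15.3 16.6];214 [ 5.7 15.4 17.4];217 [ 4.  15.4 16.3];220 [ 1.9 15.4 16.1];223 [ 8.7 13.8 -4.7];226 [ 9.  13.4 -9.9];229 [  8.5  13.2 -13. ];232 [  8.  13. -16.];
```

View pics/w3.png

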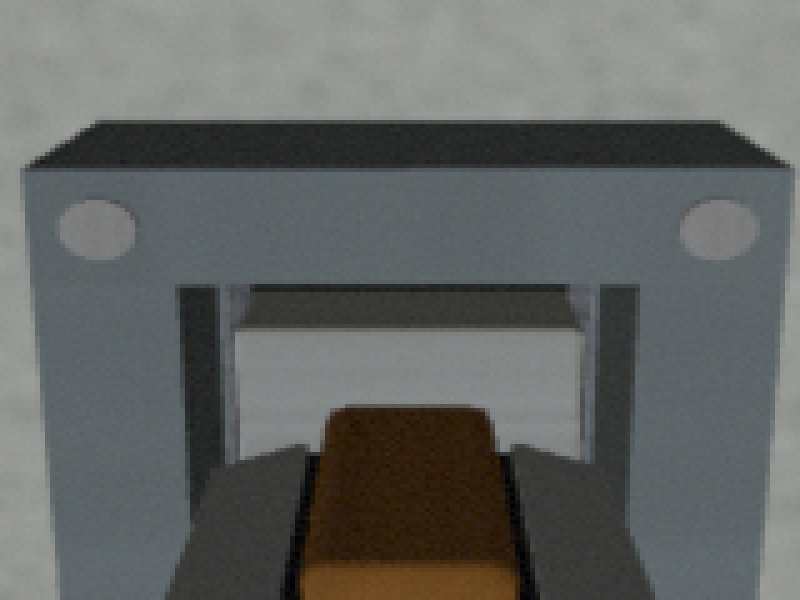

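The crop shows the block (235-580, 330-460) square and centred in the well (180-640), with even gaps left and right. Its top is 1.6 mm above the rim, so the plate is pressed about 9 mm and bottomed, at roughly 11.7 N. I'll press slightly firmer and hold.

Emit:
play_rows --increments '[{"rot": [0,0,0],"linear": [0,0,0.04],"hand": 1},{"rot": [0,0,0],"linear": [0,0,0],"hand": 1},{"rot": [0,0,0],"linear": [0,0,0],"hand": 1},{"rot": [0,0,0],"linear": [0,0,0],"hand": 1},{"rot": [0,0,0],"linear": [0,0,0],"hand": 1},{"rot": [0,0,0],"linear": [0,0,0],"hand": 1},{"rot": [0,0,0],"linear": [0,0,0],"hand": 1},{"rot": [0,0,0],"linear": [0,0,0],"hand": 1},{"rot": [0,0,0],"linear": [0,0,0],"hand": 1},{"rot": [0,0,0],"linear": [0,0,0],"hand": 1},{"rot": [0,0,0],"linear": [0,0,0],"hand": 1},{"rot": [0,0,0],"linear": [0,0,0],"hand": 1}]'

```text
t: 15.8
ee_pos: [0.4748, 0.2102, 0.0712]
tool_rot: [3.142, 0.001, -3.1]
contact_force: [-2.8, -0.7, 11.8]
opening: 0.229
grip_force: 40.0
```

```bash
python3 - <<'E'
from h import *
np.set_printoptions(suppress=True,precision=4)
F=[]
for i in range(4):
    s=read_state(); F.append(np.r_[s['contact_force'],s['wrist_torque']]); imaging.snapshot('top')
print(s['t'],s['ee_pos'],np.degrees(s['tool_rot']),np.mean(F,0))
E
```

```text
15.95 [0.4748 0.2102 0.0712] [ 179.9976    0.0661 -177.6116] [-3.0438 -1.0099 11.5962 -0.2177  0.7289  0.0112]
```

Pad force is about 13.3 N with no further travel, so the plate is at its stop and held for over 1.5 s. Now retrace to the tray.

Emit:
play_rows --increments '[{"rot": [0,0,0],"linear": [0,0,-0.2],"hand": 1},{"rot": [0,0,0],"linear": [0,0,-0.5],"hand": 1},{"rot": [0,0,0],"linear": [0,0,-1.2],"hand": 1},{"rot": [0,0,0],"linear": [0,0,-2.5],"hand": 1},{"rot": [0,0,0],"linear": [0.01,0.05,-3.2],"hand": 1},{"rot": [0,0,0],"linear": [0,0,-3.27],"hand": 1},{"rot": [0,0,6.4],"linear": [0,0,0],"hand": 1},{"rot": [0,0,6.5],"linear": [0,0,0],"hand": 1},{"rot": [0,0,6.5],"linear": [0,0,0],"hand": 1},{"rot": [0,0,6.5],"linear": [0,0,0],"hand": 1},{"rot": [0,0,0],"linear": [0,0,0],"hand": 1}]'

```text
t: 17.38
ee_pos: [0.4732, 0.2104, 0.1778]
tool_rot: [-3.14, -0.002, 2.732]
contact_force: [-0.0, -0.6, -1.5]
opening: 0.234
grip_force: 40.0
```

Emit:
play_rows --increments '[{"rot": [0,0,0],"linear": [-1.2,-1.8,0],"hand": 1},{"rot": [0,0,0],"linear": [-2,-3.2,0],"hand": 1},{"rot": [0,0,0],"linear": [-2,-3.2,0],"hand": 1},{"rot": [0,0,0],"linear": [-2,-3.2,0],"hand": 1},{"rot": [0,0,0],"linear": [-2,-3.2,0],"hand": 1},{"rot": [0,0,0],"linear": [-2,-3.2,0],"hand": 1},{"rot": [0,0,0],"linear": [-2,-3.2,0],"hand": 1},{"rot": [0,0,0],"linear": [-2,-3.2,0],"hand": 1},{"rot": [0,0,0],"linear": [-2,-3.2,0],"hand": 1},{"rot": [0,0,0],"linear": [-2,-3.2,0],"hand": 1},{"rot": [0,0,0],"linear": [-2,-3.2,0],"hand": 1},{"rot": [0,0,0],"linear": [-1,-1.6,0],"hand": 1},{"rot": [0,0,0],"linear": [0,0,0],"hand": 1},{"rot": [0,0,0],"linear": [0,0,0],"hand": 1},{"rot": [0,0,0],"linear": [0,0,0],"hand": 1}]'

```text
t: 19.25
ee_pos: [0.5363, -0.2011, 0.1784]
tool_rot: [3.141, -0.001, 2.733]
contact_force: [0.3, -0.5, -2.4]
opening: 0.23
grip_force: 40.0
```

```bash
python3 - <<'E'
from h import *
from scipy.spatial.transform import Rotation as Ro
np.set_printoptions(suppress=True,precision=4)
s=read_state(); C,im,d=shot('wrist'); P=cloud(C,d)
cv2.imwrite('pics/w4.png',cv2.resize(im,(768,576)))
T=Ro.from_euler('xyz',s['tool_rot']).as_matrix(); Q=(P-s['ee_pos'])@T
print(s['t'],s['ee_pos'],np.degrees(s['tool_rot']),s['contact_force'],s['grip_force'])
m=(Q[...,2]<.0465)&(Q[...,2]>.022)&(abs(Q[...,1])<.02)&(Q[...,0]>.018)&(Q[...,0]<.027)
q=Q[m]; print('side face',len(q),np.median(q,0),'slope deg',np.degrees(np.polyfit(q[:,2],q[:,0],1)[0]))
E
```

```text
19.25 [ 0.5363 -0.2011  0.1784] [179.9752  -0.033  156.5887] [ 0.3304 -0.4941 -2.3579] 39.998602867126465
side face 558 [0.0213 0.0001 0.0333] slope deg -0.2832740663346009
```

View pics/w4.png

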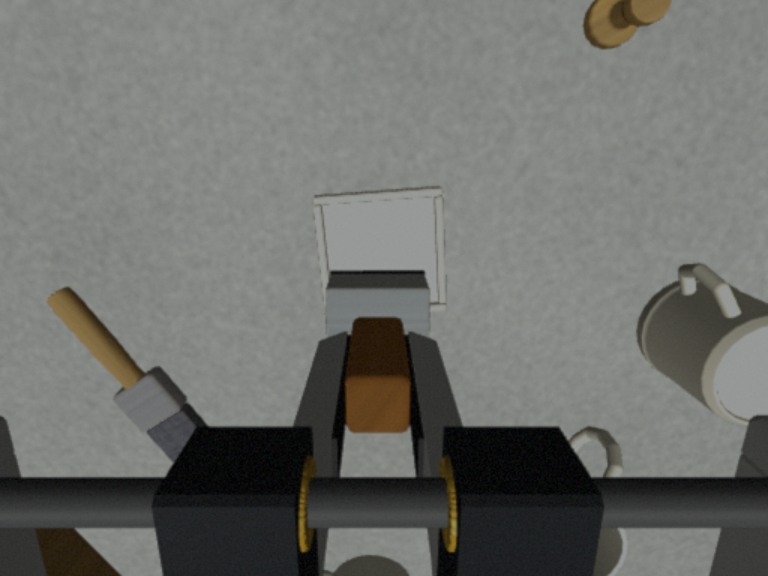

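The wrist view shows the stamp upright (slope under 0.3°) above the tray at (315-445, 188-310), with the bystanders still standing. I'll lower it slightly nearer the tray's middle.

Emit:
play_rows --increments '[{"rot": [0,0,0],"linear": [0.2,0.5,0],"hand": 1},{"rot": [0,0,0],"linear": [0,0,3],"hand": 1},{"rot": [0,0,0],"linear": [0,0,3],"hand": 1},{"rot": [0,0,0],"linear": [0,0,2.5],"hand": 1},{"rot": [0,0,0],"linear": [0,0,1.8],"hand": 1},{"rot": [0,0,0],"linear": [0,0,1],"hand": 1},{"rot": [0,0,0],"linear": [0,0,0.5],"hand": 1},{"rot": [0,0,0],"linear": [0,0,0.2],"hand": 1},{"rot": [0,0,0],"linear": [0,0,0.2],"hand": 1},{"rot": [0,0,0],"linear": [0,0,0],"hand": 1},{"rot": [0,0,0],"linear": [0,0,0],"hand": 1},{"rot": [0,0,0],"linear": [0,0,0],"hand": 1}]'

```text
t: 20.8
ee_pos: [0.5367, -0.1973, 0.0567]
tool_rot: [-3.142, 0.0, 2.731]
contact_force: [0.2, -0.4, -3.0]
opening: 0.228
grip_force: 40.0
```

Emit:
play_rows --increments '[{"rot": [0,0,0],"linear": [0,0,0.05],"hand": 1},{"rot": [0,0,0],"linear": [0,0,0.05],"hand": 1},{"rot": [0,0,0],"linear": [0,0,0],"hand": 1},{"rot": [0,0,0],"linear": [0,0,0],"hand": 1}]'

```text
t: 21.3
ee_pos: [0.5365, -0.1972, 0.0554]
tool_rot: [-3.142, -0.0, 2.731]
contact_force: [-0.6, -0.2, -2.7]
opening: 0.228
grip_force: 40.0
```

Emit:
play_rows --increments '[{"rot": [0,0,0],"linear": [0,0,0.05],"hand": 1},{"rot": [0,0,0],"linear": [0,0,0.05],"hand": 1},{"rot": [0,0,0],"linear": [0,0,0.05],"hand": 1},{"rot": [0,0,0],"linear": [0,0,0],"hand": 1},{"rot": [0,0,0],"linear": [0,0,0],"hand": 1}]'

```text
t: 21.92
ee_pos: [0.5366, -0.1972, 0.054]
tool_rot: [-3.142, 0.0, 2.731]
contact_force: [0.2, -0.2, -2.2]
opening: 0.23
grip_force: 40.0
```

Emit:
play_rows --increments '[{"rot": [0,0,0],"linear": [0,0,0.03],"hand": 1},{"rot": [0,0,0],"linear": [0,0,0],"hand": 1},{"rot": [0,0,0],"linear": [0,0,0],"hand": 1}]'

```text
t: 22.3
ee_pos: [0.5365, -0.1972, 0.0536]
tool_rot: [3.142, -0.0, 2.731]
contact_force: [-0.0, -0.0, -1.8]
opening: 0.231
grip_force: 40.0
```

Emit:
play_rows --increments '[{"rot": [0,0,0],"linear": [0,0,0.03],"hand": 1},{"rot": [0,0,0],"linear": [0,0,0],"hand": 1},{"rot": [0,0,0],"linear": [0,0,0],"hand": 1}]'

```text
t: 22.68
ee_pos: [0.5366, -0.1972, 0.0535]
tool_rot: [-3.142, 0.0, 2.731]
contact_force: [-0.7, -0.1, -1.2]
opening: 0.232
grip_force: 40.0
```

Emit:
play_rows --increments '[{"rot": [0,0,0],"linear": [0,0,0.03],"hand": 1},{"rot": [0,0,0],"linear": [0,0,0],"hand": 1},{"rot": [0,0,0],"linear": [0,0,0],"hand": 1}]'

```text
t: 23.05
ee_pos: [0.5366, -0.1972, 0.0535]
tool_rot: [-3.142, 0.0, 2.731]
contact_force: [-2.3, 0.8, 3.1]
opening: 0.229
grip_force: 40.0
```

It's seated with light contact at z 0.0535. Now release and retreat.

Emit:
play_rows --increments '[{"rot": [0,0,0],"linear": [0,0,-0.02],"hand": 1},{"rot": [0,0,0],"linear": [0,0,0],"hand": 0.7},{"rot": [0,0,0],"linear": [0,0,0],"hand": 0.6},{"rot": [0,0,0],"linear": [0,0,0],"hand": 0.4},{"rot": [0,0,0],"linear": [0,0,0],"hand": 0.4},{"rot": [0,0,0],"linear": [0,0,-0.5],"hand": 0.4},{"rot": [0,0,0],"linear": [0,0,-2],"hand": 0.4},{"rot": [0,0,0],"linear": [0,0,-3],"hand": 0.4},{"rot": [0,0,0],"linear": [0,0,-4],"hand": 0.4},{"rot": [0,0,0],"linear": [0,0,-5],"hand": 0.4},{"rot": [0,0,0],"linear": [0,0,-4],"hand": 0.4},{"rot": [0,0,0],"linear": [0,0,0],"hand": 0},{"rot": [0,0,0],"linear": [0,0,0],"hand": 0},{"rot": [0,0,0],"linear": [0,0,0],"hand": 0}]' --squeeze 10

```text
t: 24.8
ee_pos: [0.5353, -0.1965, 0.2359]
tool_rot: [3.141, -0.004, 2.731]
contact_force: [-0.7, -0.1, -0.2]
opening: 0.881
grip_force: 0.0
```

```bash
python3 - <<'E'
from h import *
np.set_printoptions(suppress=True,precision=4)
s=read_state(); print(s['t'],s['ee_pos'],s['opening'])
C,im,d=shot('wrist'); P=cloud(C,d); cv2.imwrite('pics/w5.png',cv2.resize(im,(768,576)))
z=P[...,2]; near=np.hypot(P[...,0]-.537,P[...,1]+.197)<.05
for n,m in (('handle',(z>.088)&(z<.102)&near),('block',(z>.030)&(z<.042)&near)):
    p=P[m]; r=cv2.minAreaRect(p[:,:2].astype(np.float32)*1000); print(n,len(p),r,np.median(p[:,2]))
E
```

```text
24.8 [ 0.5353 -0.1965  0.2359] 0.881191400436875
handle 436 ((537.761474609375, -198.00035095214844), (21.28631019592285, 22.211790084838867), 66.66162872314453) 0.09485534469744222
block 884 ((537.8740234375, -197.47769165039062), (45.82709884643555, 45.83769607543945), 66.4354019165039) 0.03709206042915367
```

View pics/w5.png

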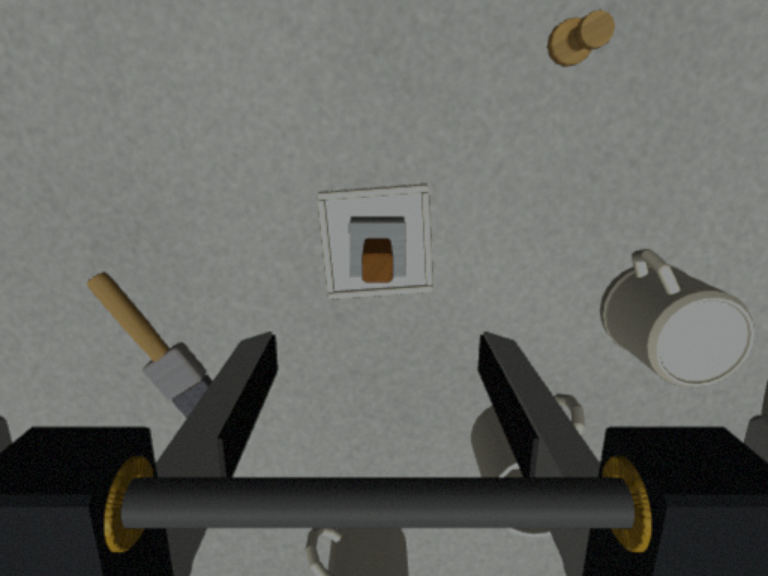

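The stamp (350-406, 217-282) stands upright and flat in the tray (320-432, 186-298), released. Its block and handle heights match the start, and the dabber, mugs and brush in view are still standing or lying as before.

Emit:
play_rows --increments '[{"rot": [0,0,0],"linear": [0,0,0],"hand": 0},{"rot": [0,0,0],"linear": [0,0,0],"hand": 0}]'

```text
t: 25.1
ee_pos: [0.5363, -0.1971, 0.2376]
tool_rot: [3.142, -0.001, 2.731]
contact_force: [-0.1, -0.0, 0.5]
opening: 0.995
grip_force: 0.0
```

```bash
python3 -c "
from bench import robot; print(robot.close_job())"
```

```text
the job is handed in; nothing more can be done
None
```

The stamp was pressed flat on the smaller pad to its stop at about 13 N for over 1.5 s, then set back upright in its tray and released; the job was handed in at about 25 s, with no verdict returned.

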